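# Key and seat the coffee canister lid

## Task

The silver coffee canister's lid is standing proud because the notch in its edge is not over the pin that sticks out of the canister's side. With a fingertip push the lid round by the fin on its top until the notch is over the pin, then press the lid down fully home. Do not pinch the fin or lift the lid, and leave the stacked cups and the sugar tongs where they are.

Things in the scene. Friction and masses are not known exactly. Their poses are not given: they have to be found in the camera images.
- lid_top (a point): Centre of the flat top of the canister's round steel lid, on its upright turning axis. The lid is 108 mm in diameter with a 14 mm deep edge (skirt) and stands 8 mm proud at the start: its top is 97 mm above the shelf then, 89 mm when seated. The top is flat except for the fin. This point's x axis points to the notch.
- canister: Fixed upright silver tin, 92 mm in diameter, rim 85 mm above the shelf, held in a low black ring 111 mm across. Origin at the middle of its underside on the shelf; its x axis points towards the key pin.
- notch (a point): Middle of the notch on the lid, 50 mm from the axis: an open gap about 18 mm wide cut right through the lid's edge from top to bottom, from 44 mm radius outwards, visible from above. The point moves with the lid and is 16 mm below the lid's top.
- key_pin (a point): Point on top of the fixed key pin, 50 mm from the lid's axis, 81 mm above the shelf. The pin is a level dark steel rod 8 mm in diameter, straight out from the canister's side to 68 mm from the axis: 14 mm show beyond the lid's edge from above. The raised lid clears it by 2 mm; with the notch elsewhere the lid stops on it. The notch has about 0.09 rad of play either way. x axis: outwards along the pin.
- fin_top (a point): Middle of the top of the fin: a flat upright black plastic rib on the lid, opposite the notch, running radially from 20 to 44 mm from the axis, 10 mm thick and 18 mm high above the lid's top. This point is 32 mm from the axis. Pushing the fin's broad side with about 2.5 N turns the lid; it stays where it is left.
- fin_left: The half of the fin (5 mm thick, the bottom 16 mm of its height) on the side that is pushed to turn the lid anticlockwise seen from above. Its origin is on the lid's axis at shelf height, not at the fin; use fin_top for the position. A force of over 5 N on this and on fin_right at once counts as pinching.
- fin_right: The other half of the fin, on the side that is pushed to turn the lid clockwise seen from above. Its origin is on the lid's axis at shelf height.
- lid_turn (a joint): Turn of the lid in rad, anticlockwise seen from above positive, without stops; 0 or 2 pi (6.283): the notch is over the pin. Starts between 1.0 and 5.28. Friction 0.08 N m holds it.
- lid_press (a joint): How far the lid has been pressed down, in m: 0 at the start, 0.008 fully home, negative if lifted. A tight gasket (about 6 N of friction, no spring) holds it where it is left; slow pressing takes 5 to 8 N anywhere on the lid's top, and it stops hard when home.
- cups: Three stacked white espresso cups, loose, in one stack 100 mm high, 62 mm in diameter, with handles reaching 49 mm from the middle; origin at the middle of the underside. To be left alone.
- tongs: Chrome sugar tongs, loose, lying on the shelf, 140 mm long, 42 mm wide and 8 mm high; x axis along them to the open end; origin 2 mm under the shelf surface below the middle. To be left alone.

How it is judged:
By the outcome, as a careful person would: the job done as asked, in the order asked, and still so for the second after the job is handed in, with the robot touching nothing.
It also fails if it takes over 40 s, if anything falls off the work surface, if the arm or the gripper's body presses on something with over 40 N, if the wrist force passes 120 N, or if a joint passes its speed limit or range.

## Robot

A 6-joint arm with a two-finger parallel gripper is mounted at the origin on the work surface. World frame = base frame: x ahead of the robot, y to its left, z up, the work surface at z = 0. Lengths are in m, angles in rad, forces in N, time in s.
With the tool pointing down it reaches from about 0.35 to 0.725 m from the base axis. Payload 4.3 kg.
Tool frame: the origin (TCP) lies midway between the tips of the shut fingers; the grasp point (between the pads) lies manip.grip_point_offset behind it (manip.grip_point_offset is the distance from the TCP to the grasp point, in m); z points along the fingers, y is the line along which they close (so a half turn about z gives the same grasp; the last joint's range is limited). The gripper opens to 85 mm and grips with 20 to 120 N. Pads are 22 mm wide; open, the fingers measure 114 mm over their backs; the gripper's body (76 mm by 85 mm) begins 54 mm behind the grasp point. The pads swing forward as they close: fully open they stand 13 mm farther back than shut.
Start: joints at [1.151, 0.377, 0.081, 1.274, 0, 1.46], TCP at [0.175, 0.548, 0.231] pointing down, gripper open.
Joint ranges: [-2.72, 2.72], [-0.84, 1.66], [-1.02, 1.22], [-1.77, 2.12], [-1.37, 1.28], [-3.14, 3.14]. Speed limits (rad/s): [2.57, 2.57, 3.14, 3.14, 3.14, 3.14].

## Interface

Orientations are given as a 3x3 rotation matrix whose columns are the frame's x, y, z axes.
In Python, from station import manip gives the robot as it stands.
- The arm moves only by the tool drive_tool, never from a script. Its argument "plan" is one flat list of numbers, 7 for each row, row after row: the turn, a rotation vector about the tool's x, y, z in degrees, then the shift along the tool's x, y, z in m, then the opening, from 0 (shut) to 1 (fully open). In form: [ax, ay, az, dx, dy, dz, fingers, ax, ay, az, dx, dy, dz, fingers, ...]. A call has 1 to 5 rows; each row is the pose to reach, as a shift and turn from the pose commanded when the call began, along the tool's axes at that moment; what a row does not reach only later rows make up. A row lasts 1/12 s, in which the tool goes at most 41.7 mm and 7.16 degrees, less where a joint would pass 70% of its speed; a pose out of reach is approached as far as the arm can. A call with a gripper value outside its range is refused whole. The fingers move at their own pace and stop on an object; the grip force is fixed at half the most. Time passes only in rows, so rows that repeat a pose let the fingers close. It gives the time, the measured TCP pose, the force, the opening and the grip force at its end, in the units of the state.
- manip.get_obs(): the state, without advancing time (a new reading comes with each control period).
- manip.camera(name): name is "scene" or "top"; returns the picture (400x640x3 uint8, red, green, blue); there is no depth.
- manip.calibration(name): a dict with "fx", "fy", "cx", "cy" (pixels), "R" (3x3) and "t" (3): a world point X has camera coordinates R X + t. Camera axes: x right, y down, z forward; pixel columns grow to the right and rows downward; lengths in m; the calibration is good to about 2 mm. A picture is of the moment at which its call begins. calibration takes no time and is no camera call.
- manip.finish_job(): hands the job in; it is judged then, once.
The state is a dict: "clock": time; "joint_pos": joint angles; "qvel": joint speeds; "tau": joint torques, N m; "tool_pos": TCP position; "orientation": TCP orientation; "ft_force": force on the tool from outside, world axes, zero at the start; "wrist_torque": the same for the moment, N m; "width": finger opening in m; "finger_force": force on a finger pad.
Only numpy, scipy, OpenCV 4.12 (cv2) and the standard library are available. Lean on these libraries where they do the work, as an engineer would, in place of code of your own. Each camera call takes 0.05 s, during which the arm holds its last target. There are 200 camera calls.

## Working session

There is one attempt and no reset: what is moved stays moved. The work goes in short steps, Python scripts to look and compute and a tool call to move; the robot and the scene stay as the last step left them, time stands still between calls to the robot, and variables do not carry over. Pictures are saved under pics/ and viewed, at most 10 in all, crops included, and the job is handed in when it is done.

Besides the shell and the picture viewer there is one more tool, called as a command line: name --argument value ..., lists and objects as JSON in quotes. drive_tool: Moves the arm, as the interface text tells. Its arguments: {"type":"object","properties":{"plan":{"type":"array"}},"required":["plan"]}

```bash
mkdir -p pics
python3 - <<'E'
from station import manip
import cv2
for n in("scene","top"):
    cv2.imwrite(f"pics/{n}0.png",manip.camera(n)[:,:,::-1]); print(n,manip.calibration(n))
o=manip.get_obs();print(o["orientation"],o["tool_pos"],o["clock"],o["width"],manip.grip_point_offset)
E
```

```text
scene {'fx': 495.70760531188523, 'fy': 495.70760531188523, 'cx': 317.21668991889305, 'cy': 201.55611627028222, 'R': array([[-0.69328572,  0.72064381,  0.00523661],
       [ 0.61324024,  0.59374517, -0.52096361],
       [-0.37853841, -0.35796532, -0.85356283]]), 't': array([ 0.39242826, -0.30439988,  1.42984021])}
top {'fx': 373.46332180161124, 'fy': 373.46332180161124, 'cx': 318.667641259957, 'cy': 202.2907325304288, 'R': array([[ 1.28973096e-04, -9.99972225e-01, -7.45202738e-03],
       [-9.93000125e-01,  7.52116277e-04, -1.18110904e-01],
       [ 1.18113228e-01,  7.41509725e-03, -9.92972448e-01]]), 't': array([-0.00482292,  0.56473004,  0.97731142])}
[[-9.52407934e-01  3.04825420e-01 -7.68953812e-04]
 [ 3.04826301e-01  9.52406556e-01 -1.63647122e-03]
 [ 2.33518623e-04 -1.79298552e-03 -9.99998365e-01]] [0.17504799 0.54710155 0.23047224] 0.1 0.08531625326151629 0.0187
```

View pics/top0.png

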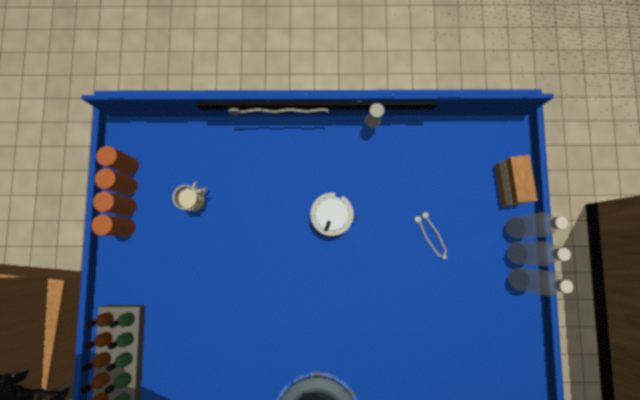

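View pics/scene0.png

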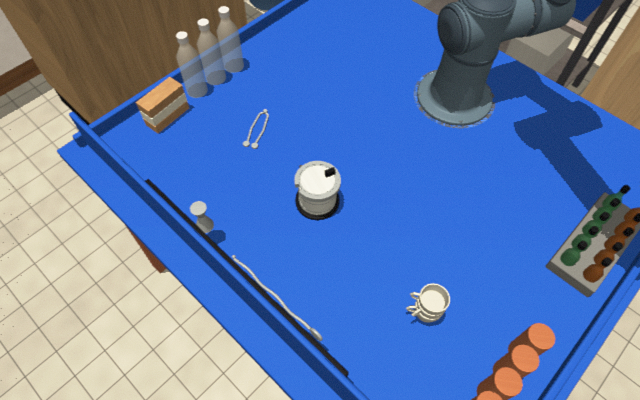

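The top view shows the canister at about (332,215), with the fin near (327,226), the notch near (341,198) and a pin at about (354,217). The cups are at (188,198) and the tongs at (432,236). I'll magnify both views.

Run:
```python
import cv2,numpy as np
t=cv2.imread("pics/top0.png")[180:250,295:370];s=cv2.imread("pics/scene0.png")[150:225,280:360]
f=lambda a:cv2.resize(a,(400,400*a.shape[0]//a.shape[1]),interpolation=cv2.INTER_CUBIC)[:373]
a,b=f(t),f(s);h=min(len(a),len(b));cv2.imwrite("pics/crop0.png",np.hstack([a[:h],b[:h]]))
```

```text
(no output)
```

View pics/crop0.png

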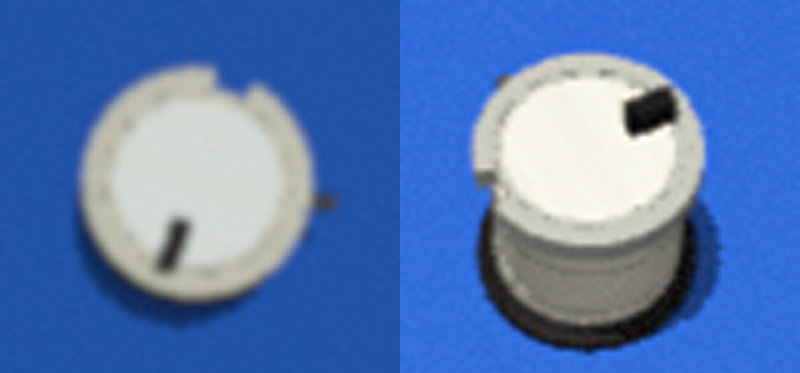

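The crop (scale 5.33) shows the notch at top px (339,195), the pin tip at (357,218), the fin middle at (328,226) and the lid centre at about (332,214). Next I'll compute positions.

```bash
cat > h.py <<'E'
import cv2,numpy as np
from station import manip
def cast(name,uv,z):
    c=manip.calibration(name);R,t=c["R"],c["t"]
    d=R.T@np.array([(uv[0]-c["cx"])/c["fx"],(uv[1]-c["cy"])/c["fy"],1]);o=-R.T@t
    return (o+d*(z-o[2])/d[2])[:2]
def proj(name,X):
    c=manip.calibration(name);p=c["R"]@X+c["t"];return c["fx"]*p[0]/p[2]+c["cx"],c["fy"]*p[1]/p[2]+c["cy"]
def lid(name,img,box,ztop):
    x0,y0,x1,y1=box;a=img[y0:y1,x0:x1].astype(int)   # BGR
    m=((a[:,:,2]>140)).astype(np.uint8)
    k=max(cv2.findContours(m,cv2.RETR_EXTERNAL,cv2.CHAIN_APPROX_NONE)[0],key=cv2.contourArea)
    h=cv2.convexHull(k)
    pts=np.array([cast(name,(p[0][0]+x0,p[0][1]+y0),ztop) for p in h],np.float32)
    c,r=cv2.minEnclosingCircle(pts)
    fill=cv2.fillPoly(np.zeros_like(m),[h],1)
    fm=((a.max(2)<75)&(cv2.erode(fill,np.ones((5,5)))>0))
    v,u=np.nonzero(fm)
    f=cast(name,(u.mean()+x0,v.mean()+y0),ztop+.012) if len(u) else None
    return np.array(c),r,f,len(u)
E
python3 - <<'E'
from h import *
t=cv2.imread("pics/top0.png");s=cv2.imread("pics/scene0.png")
for n,i,b in(("top",t,(295,180,370,250)),("scene",s,(285,155,350,203))):
    c,r,f,k=lid(n,i,b,.097);print(n,c,r,f,k)
    if f is not None: print(" fin r,ang",np.hypot(*(f-c)),np.degrees(np.arctan2(*(f-c)[::-1])))
c=lid("top",t,(295,180,370,250),.097)[0]
ang=lambda p:(np.hypot(*(p-c)),np.degrees(np.arctan2(*(p-c)[::-1])))
print("notch",ang(cast("top",(339.1,195.4),.097)),"pin",ang(cast("top",(357.4,218.1),.077)))
print("pin scene",ang(cast("scene",(280+102/5,150+80/5),.077)))
o=manip.get_obs();print(o["joint_pos"])
E
```

```text
top [ 0.52816951 -0.03755183] 0.053824521601200104 [ 0.49661882 -0.02607523] 13
 fin r,ang 0.03357318100700887 160.01109529853886
scene [ 0.52853566 -0.03642744] 0.054607052356004715 [ 0.50087993 -0.02462273] 58
 fin r,ang 0.030069771759093075 156.88502677832167
notch (np.float64(0.05062155035291978), np.float64(-23.039775739158095)) pin (np.float64(0.0681705047570353), np.float64(-98.1613180039772))
pin scene (np.float64(0.0648988206853415), np.float64(-97.56427799972029))
[1.15069338e+00 3.77984526e-01 7.97977018e-02 1.27441730e+00
 3.46488652e-05 1.46044919e+00]
```

drive_tool --plan '[0, 0, 0, -0.48, -0.478, 0.03, 0, 0, 0, 0, -0.48, -0.478, 0.03, 0, 0, 0, 0, -0.48, -0.478, 0.03, 0, 0, 0, 0, -0.48, -0.478, 0.03, 0, 0, 0, 0, -0.48, -0.478, 0.03, 0]'

```text
clock: 0.52
tool_pos: [0.271, 0.3609, 0.2215]
orientation: [[-0.953, 0.304, -0.0], [0.304, 0.953, -0.001], [0.0, -0.001, -1.0]]
ft_force: [1.6, -0.4, 0.7]
width: 0.0254
finger_force: 0.0
```

drive_tool --plan '[0, 0, 0, -0.33, -0.33, 0.02, 0, 0, 0, 0, -0.33, -0.33, 0.02, 0, 0, 0, 0, -0.33, -0.33, 0.02, 0, 0, 0, 0, -0.33, -0.33, 0.02, 0, 0, 0, 0, -0.33, -0.33, 0.02, 0]'

```text
clock: 0.93
tool_pos: [0.3663, 0.1758, 0.2129]
orientation: [[-0.952, 0.305, -0.0], [0.305, 0.952, 0.0], [0.0, 0.0, -1.0]]
ft_force: [0.4, 0.9, 0.0]
width: -0.0
finger_force: 0.0
```

drive_tool --plan '[0, 0, 0, -0.183, -0.183, 0.012, 0, 0, 0, 0, -0.183, -0.183, 0.012, 0, 0, 0, 0, -0.183, -0.183, 0.012, 0, 0, 0, 0, -0.183, -0.183, 0.012, 0, 0, 0, 0, -0.183, -0.183, 0.012, 0]'

```text
clock: 1.35
tool_pos: [0.4617, -0.0093, 0.2032]
orientation: [[-0.952, 0.305, -0.0], [0.305, 0.952, 0.0], [0.0, 0.0, -1.0]]
ft_force: [0.0, 0.8, 0.6]
width: 0.0002
finger_force: 0.0
```

drive_tool --plan '[0, 0, 0, -0.037, -0.036, 0.003, 0, 0, 0, 4, -0.037, -0.036, 0.03, 0, 0, 0, 4, -0.037, -0.036, 0.06, 0, 0, 0, 4, -0.037, -0.036, 0.07, 0, 0, 0, 4, -0.037, -0.036, 0.07, 0]'

```text
clock: 1.77
tool_pos: [0.4828, -0.0526, 0.13]
orientation: [[-0.928, 0.372, -0.007], [0.372, 0.928, 0.002], [0.007, -0.001, -1.0]]
ft_force: [-0.2, -0.1, 0.2]
width: -0.0002
finger_force: 0.0
```

Run:
```python
from h import *
t=manip.camera("top")[:,:,::-1];s=manip.camera("scene")[:,:,::-1]
t=t[170:250,285:375];s=s[125:225,270:370]
f=lambda a:cv2.resize(a,(400,400*a.shape[0]//a.shape[1]),interpolation=cv2.INTER_CUBIC)
a,b=f(t),f(s);h=min(len(a),len(b));cv2.imwrite("pics/crop1.png",np.hstack([a[:h],b[:h]]))
o=manip.get_obs();print(o["tool_pos"],o["joint_pos"])
```

```text
[ 0.48523381 -0.05265877  0.1332394 ] [-2.38211246e-01  2.59896353e-01 -3.46408852e-01  9.66073183e-01
  8.46767009e-05  1.41441639e-01]
```

View pics/crop1.png

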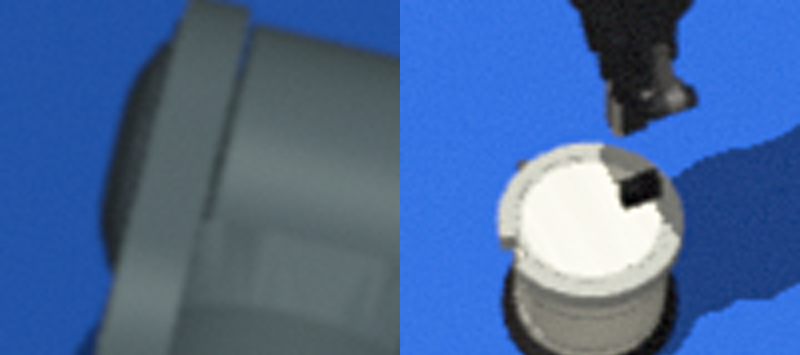

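The top view is blocked by the arm. The scene view shows the tip above and behind the fin, on the side for clockwise pushing. I'll lower it and work out the arc rows.

drive_tool --plan '[0, 0, 0, 0, 0, 0.015, 0, 0, 0, 0, 0, 0, 0.026, 0, 0, 0, 0, 0, 0, 0.026, 0]'

```text
clock: 2.12
tool_pos: [0.4855, -0.0524, 0.1073]
orientation: [[-0.929, 0.37, -0.0], [0.37, 0.929, 0.0], [0.001, -0.0, -1.0]]
ft_force: [-0.6, -0.0, 0.2]
width: -0.0
finger_force: 0.0
```

```bash
cat >> h.py <<'E'
C=np.array([.528,-.037])
def rows(angs,h,r=.032,z=.104):
    """tool rows: fin angle list (deg), push offset h behind fin mid-plane"""
    o=manip.get_obs();R=np.array(o["orientation"]);p=np.array(o["tool_pos"])
    yaw=np.degrees(np.arctan2(R[1,1],R[0,1]))
    for a in angs:
        u=np.radians(a);q=C+r*np.array([np.cos(u),np.sin(u)])+h*np.array([-np.sin(u),np.cos(u)])
        d=R.T@np.array([*(q-p[:2]),z-p[2]]);print(a,"az %.1f"%(yaw-(a-90)),d.round(4))
E
python3 -c "
from h import *
o=manip.get_obs();print(o['tool_pos'],o['ft_force'])
rows([158],.022);rows([156,152,148,144,140],.0195)"
```

```text
[ 0.48553229 -0.05237688  0.10728076] [-0.56824324 -0.02948286  0.17811177]
158 az 0.3 [-0.0017  0.0082  0.0033]
156 az 2.3 [-0.001   0.0118  0.0033]
152 az 6.3 [0.0002 0.0141 0.0033]
148 az 10.3 [0.0012 0.0165 0.0033]
144 az 14.3 [0.0021 0.019  0.0033]
140 az 18.3 [0.0027 0.0215 0.0033]
```

drive_tool --plan '[0, 0, 0, -0.0015, 0.006, 0.002, 0, 0, 0, 2.3, -0.001, 0.0095, 0.002, 0, 0, 0, 6.3, 0, 0.0135, 0.002, 0, 0, 0, 10.3, 0.001, 0.0165, 0.002, 0, 0, 0, 14.3, 0.002, 0.019, 0.002, 0]'

```text
clock: 2.53
tool_pos: [0.492, -0.0346, 0.107]
orientation: [[-0.807, 0.591, 0.002], [0.591, 0.807, -0.002], [-0.003, -0.001, -1.0]]
ft_force: [-0.6, -2.7, -0.3]
width: 0.0001
finger_force: 1.1
```

Run:
```python
from h import *
s=manip.camera("scene")[125:225,270:370,::-1]
cv2.imwrite("pics/crop2.png",cv2.resize(s,(500,500),interpolation=cv2.INTER_CUBIC))
o=manip.get_obs();print(o["tool_pos"],o["ft_force"])
rows([140,136,132,128,124],.0195)
```

```text
[ 0.4920855  -0.03417069  0.10698674] [-0.40506574 -1.63716478  0.46175008]
140 az 3.7 [0.0026 0.0016 0.003 ]
136 az 7.7 [0.0037 0.0039 0.003 ]
132 az 11.7 [0.0047 0.0064 0.003 ]
128 az 15.7 [0.0055 0.0089 0.003 ]
124 az 19.7 [0.0061 0.0114 0.003 ]
```

View pics/crop2.png

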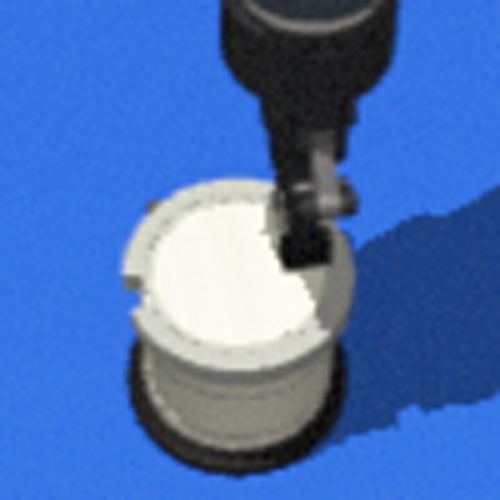

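Contact is good, with about 2 N on the tool. The notch has moved to crop px (135,295) and the pin is at (152,207). I'll continue the arc.

drive_tool --plan '[0, 0, 0, 3.7, 0.0026, 0.0016, 0.003, 0, 0, 0, 7.7, 0.0037, 0.004, 0.003, 0, 0, 0, 11.7, 0.0047, 0.0065, 0.003, 0, 0, 0, 15.7, 0.0055, 0.009, 0.003, 0, 0, 0, 19.7, 0.006, 0.0115, 0.003, 0]'

```text
$.plan: bad value
```

Run:
```python
from h import *
o=manip.get_obs();print(o["tool_pos"],o["ft_force"],o["joint_pos"][5])
rows([120,116,112,108,104],.0195)
```

```text
[ 0.4920855  -0.03417069  0.10698674] [-0.40506574 -1.63716478  0.46175008] 0.4367054763768039
120 az 23.7 [0.0065 0.014  0.003 ]
116 az 27.7 [0.0068 0.0166 0.003 ]
112 az 31.7 [0.0069 0.0192 0.003 ]
108 az 35.7 [0.0068 0.0218 0.003 ]
104 az 39.7 [0.0065 0.0244 0.003 ]
```

The first row had one zero too many, so the call was refused and nothing moved. I'll resend it.

drive_tool --plan '[0, 0, 3.7, 0.0026, 0.0016, 0.003, 0, 0, 0, 7.7, 0.0037, 0.004, 0.003, 0, 0, 0, 11.7, 0.0047, 0.0065, 0.003, 0, 0, 0, 15.7, 0.0055, 0.009, 0.003, 0, 0, 0, 19.7, 0.006, 0.0115, 0.003, 0]'

```text
clock: 3.0
tool_pos: [0.4941, -0.022, 0.104]
orientation: [[-0.561, 0.828, 0.002], [0.828, 0.561, -0.002], [-0.003, 0.001, -1.0]]
ft_force: [-0.9, -2.7, 0.8]
width: 0.0001
finger_force: 1.3
```

Run:
```python
from h import *
o=manip.get_obs();print(o["tool_pos"],o["ft_force"],o["joint_pos"][5])
rows([120,116,112,108,104],.0195)
```

```text
[ 0.49410245 -0.02204324  0.1040127 ] [-0.91987638 -2.66531474  0.82324226] 0.8031337109183165
120 az 4.1 [0.0019 0.0025 0.    ]
116 az 8.1 [0.003  0.0049 0.    ]
112 az 12.1 [0.004  0.0073 0.    ]
108 az 16.1 [0.0048 0.0098 0.    ]
104 az 20.1 [0.0054 0.0124 0.    ]
```

drive_tool --plan '[0, 0, 4, 0.002, 0.0025, 0, 0, 0, 0, 8, 0.003, 0.005, 0, 0, 0, 0, 12, 0.004, 0.0073, 0, 0, 0, 0, 16, 0.0048, 0.0098, 0, 0, 0, 0, 20, 0.0054, 0.0124, 0, 0]'

```text
clock: 3.42
tool_pos: [0.501, -0.0105, 0.1039]
orientation: [[-0.244, 0.97, 0.002], [0.97, 0.244, -0.002], [-0.002, 0.001, -1.0]]
ft_force: [-1.5, -3.0, 1.1]
width: 0.0004
finger_force: 1.3
```

Run:
```python
from h import *
s=manip.camera("scene")[135:225,270:370,::-1]
cv2.imwrite("pics/crop3.png",cv2.resize(s,(600,540),interpolation=cv2.INTER_CUBIC))
o=manip.get_obs();print(o["tool_pos"],o["ft_force"])
rows([100,96,92,88,84],.0195)
```

```text
[ 0.50139747 -0.01009179  0.10394253] [-0.66481722 -1.72453438  1.60575768]
100 az 4.0 [ 0.0007  0.0021 -0.0001]
96 az 8.0 [ 0.0019  0.0044 -0.0001]
92 az 12.0 [ 0.0028  0.0069 -0.    ]
88 az 16.0 [ 0.0036  0.0094 -0.    ]
84 az 20.0 [ 0.0042  0.0119 -0.    ]
```

View pics/crop3.png

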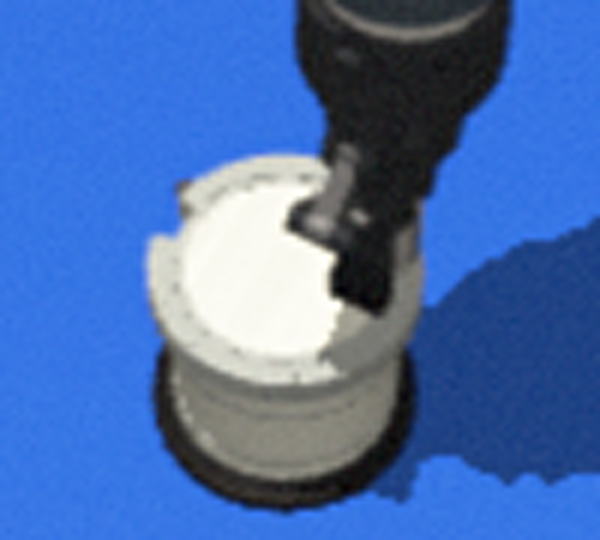

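The notch corners on the outer rim are at crop px (168,236) and (188,212), and the pin end is at (183,187). The fin is at about (362,285).

Run:
```python
from h import *
def ang(p,z):
    q=cast("scene",(270+p[0]/6-.4,135+p[1]/6-.4),z)-np.array([.528,-.037]);return np.hypot(*q).round(4),np.degrees(np.arctan2(q[1],q[0])).round(1)
for p in((168,236),(188,212)):print(ang(p,.097))
print("pin",ang((180,185),.077));print("pin",ang((184,188),.077));print("fin",ang((362,280),.112))
for n,a in(("expect pin",-97.9),):
    X=[*(C+.064*np.array([np.cos(np.radians(a)),np.sin(np.radians(a))])),.079];u=proj("scene",np.array(X));print((u[0]-270)*6,(u[1]-135)*6)
```

```text
(np.float64(0.0484), np.float64(-62.7))
(np.float64(0.0463), np.float64(-79.3))
pin (np.float64(0.068), np.float64(-96.9))
pin (np.float64(0.0658), np.float64(-97.2))
fin (np.float64(0.0334), np.float64(103.9))
185.6397533947976 184.60450161726135
```

drive_tool --plan '[0, 0, 4, 0.0007, 0.0021, 0, 0, 0, 0, 8, 0.0019, 0.0044, 0, 0, 0, 0, 12, 0.0028, 0.0069, 0, 0, 0, 0, 16, 0.0036, 0.0094, 0, 0, 0, 0, 18, 0.0039, 0.0106, 0, 0]'

```text
clock: 3.88
tool_pos: [0.5101, -0.0034, 0.1038]
orientation: [[0.065, 0.998, 0.001], [0.998, -0.065, -0.0], [0.0, 0.001, -1.0]]
ft_force: [-1.9, 0.0, 3.1]
width: 0.0002
finger_force: 1.5
```

Run:
```python
from h import *
s=manip.camera("scene")[145:205,280:350,::-1]
cv2.imwrite("pics/crop4.png",cv2.resize(s,(700,600),interpolation=cv2.INTER_CUBIC))
o=manip.get_obs();print(o["tool_pos"],o["ft_force"])
rows([84,82,80,78,76],.0195)
```

```text
[ 0.51030379 -0.00338167  0.10374708] [-1.2321541  -0.76955782  2.07018475]
84 az 2.3 [ 0.0004  0.0016 -0.0003]
82 az 4.3 [ 0.001   0.0028 -0.0002]
80 az 6.3 [ 0.0015  0.004  -0.0002]
78 az 8.3 [ 0.0021  0.0052 -0.0002]
76 az 10.3 [ 0.0026  0.0064 -0.0002]
```

View pics/crop4.png

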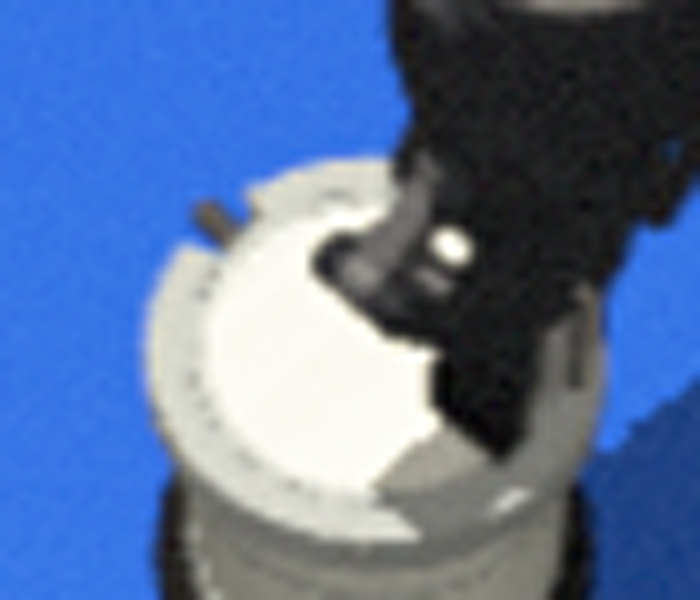

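The outer notch corners are at crop px (183,245) and (248,190). The pin shows in the gap, running from (205,213) to (232,240).

Run:
```python
from h import *
def ang(p,z):
    q=cast("scene",(280+p[0]/10-.45,145+p[1]/10-.45),z)-C;return np.hypot(*q).round(4),np.degrees(np.arctan2(q[1],q[0])).round(1)
for p in((183,245),(248,190)):print(ang(p,.097))
print("pin",ang((205,213),.078),ang((229,240),.078))
for a in(-97.5,-97.5-10,-97.5+10,-92,-93.5):
    q=C+.054*np.array([np.cos(np.radians(a)),np.sin(np.radians(a))]);u=proj("scene",np.array([*q,.097]));print(a,(u[0]-280+.45)*10,(u[1]-145+.45)*10)
```

```text
(np.float64(0.0539), np.float64(-77.3))
(np.float64(0.0537), np.float64(-101.0))
pin (np.float64(0.0657), np.float64(-96.6)) (np.float64(0.0558), np.float64(-96.2))
-97.5 236.2979554229811 195.96453134831518
-107.5 269.4166255859353 178.31837390473493
-87.5 207.23235449127128 218.1061558746988
-92 219.75172451419223 207.62172593173784
-93.5 224.1338261728971 204.31264768443225
```

The notch middle is at about -89° and the pin at about -97°, so about 8° remain.

drive_tool --plan '[0, 0, 2.3, 0.0004, 0.0016, 0, 0, 0, 0, 4.3, 0.001, 0.0028, 0, 0, 0, 0, 6.3, 0.0015, 0.004, 0, 0, 0, 0, 7.3, 0.0018, 0.0046, 0, 0, 0, 0, 7.3, 0.0018, 0.0046, 0, 0]'

```text
clock: 4.35
tool_pos: [0.5145, -0.0018, 0.1032]
orientation: [[0.189, 0.982, 0.001], [0.982, -0.189, 0.001], [0.001, 0.001, -1.0]]
ft_force: [-1.7, 0.4, 2.1]
width: -0.0003
finger_force: 0.9
```

Run:
```python
from h import *
s=manip.camera("scene")[145:205,280:350,::-1]
cv2.imwrite("pics/crop5.png",cv2.resize(s,(700,600),interpolation=cv2.INTER_CUBIC))
o=manip.get_obs();print(o["tool_pos"],o["ft_force"])
rows([80,78,76,74],.0195)
```

```text
[ 0.51435636 -0.00194399  0.10291889] [-1.7419482   0.10569629  1.09993497]
80 az -0.9 [-0.0002  0.     -0.0011]
78 az 1.1 [ 0.0005  0.0011 -0.0011]
76 az 3.1 [ 0.0012  0.0023 -0.0011]
74 az 5.1 [ 0.0018  0.0034 -0.0011]
```

View pics/crop5.png

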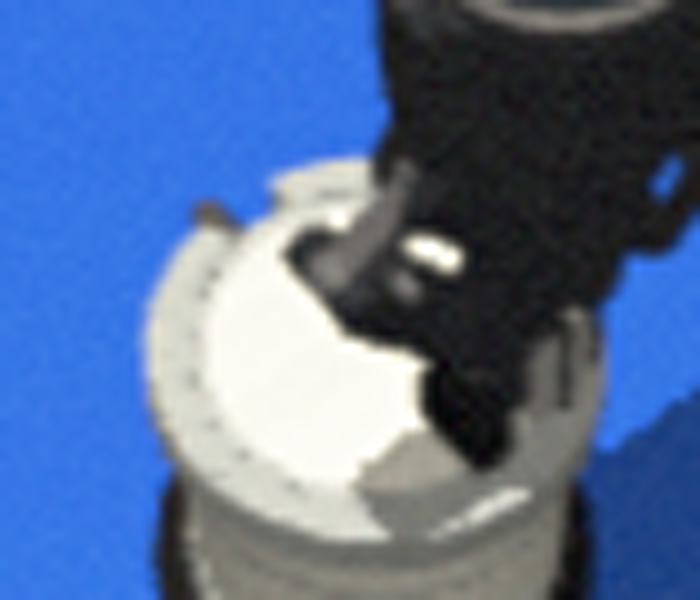

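The notch corners are now at (205,222) and (270,185), about -87° and -107°. The middle is at about -97°, over the pin. I'll back off, lift over and move to the middle for pressing.

drive_tool --plan '[0, 0, 0, 0, -0.01, 0, 0, 0, 0, 0, 0, -0.01, -0.03, 0, 0, 0, 0, -0.03, 0.01, -0.03, 0, 0, 0, 0, -0.04, 0.02, -0.02, 0, 0, 0, 0, -0.04, 0.02, -0.006, 0]'

```text
clock: 4.82
tool_pos: [0.5307, -0.0485, 0.1102]
orientation: [[0.193, 0.981, 0.008], [0.981, -0.193, -0.003], [-0.001, 0.008, -1.0]]
ft_force: [0.9, -0.9, -1.0]
width: 0.0001
finger_force: 0.0
```

Run:
```python
from h import *
s=manip.camera("scene")[145:205,280:350,::-1]
cv2.imwrite("pics/crop6.png",cv2.resize(s,(700,600),interpolation=cv2.INTER_CUBIC))
o=manip.get_obs();print(o["tool_pos"],o["ft_force"])
```

```text
[ 0.52680001 -0.04677601  0.10600351] [-0.49499411  0.00377064 -2.99060198]
```

View pics/crop6.png

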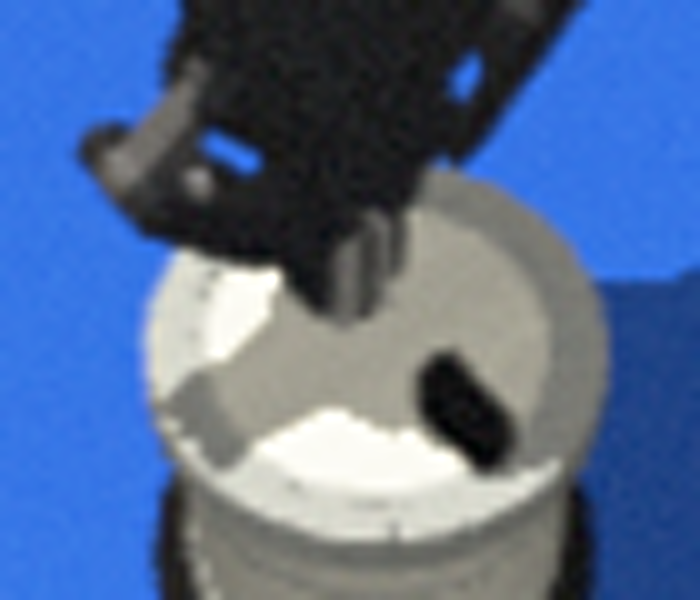

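The fin stands clear at (463,412) and the tip is near the lid's middle. Now I'll press slowly.

drive_tool --plan '[0, 0, 0, 0, 0, 0.004, 0, 0, 0, 0, 0, 0, 0.007, 0, 0, 0, 0, 0, 0, 0.009, 0, 0, 0, 0, 0, 0, 0.01, 0, 0, 0, 0, 0, 0, 0.011, 0]'

```text
clock: 5.28
tool_pos: [0.5262, -0.045, 0.0977]
orientation: [[0.191, 0.982, 0.0], [0.982, -0.191, 0.0], [0.0, 0.0, -1.0]]
ft_force: [0.8, -0.2, 0.6]
width: -0.0
finger_force: 0.0
```

drive_tool --plan '[0, 0, 0, 0, 0, 0.001, 0, 0, 0, 0, 0, 0, 0.002, 0, 0, 0, 0, 0, 0, 0.003, 0, 0, 0, 0, 0, 0, 0.004, 0, 0, 0, 0, 0, 0, 0.004, 0]'

```text
clock: 5.7
tool_pos: [0.5264, -0.0452, 0.0938]
orientation: [[0.191, 0.981, 0.001], [0.981, -0.191, 0.0], [0.0, 0.001, -1.0]]
ft_force: [-2.0, 0.3, 4.1]
width: 0.0004
finger_force: 2.1
```

drive_tool --plan '[0, 0, 0, 0, 0, 0.001, 0, 0, 0, 0, 0, 0, 0.002, 0, 0, 0, 0, 0, 0, 0.003, 0, 0, 0, 0, 0, 0, 0.0035, 0, 0, 0, 0, 0, 0, 0.0035, 0]'

```text
clock: 6.12
tool_pos: [0.5264, -0.0452, 0.09]
orientation: [[0.192, 0.981, 0.001], [0.981, -0.192, 0.0], [0.0, 0.0, -1.0]]
ft_force: [0.0, 1.5, 3.2]
width: -0.0
finger_force: 1.8
```

drive_tool --plan '[0, 0, 0, 0, 0, 0.001, 0, 0, 0, 0, 0, 0, 0.0015, 0, 0, 0, 0, 0, 0, 0.002, 0, 0, 0, 0, 0, 0, 0.002, 0]'

```text
clock: 6.45
tool_pos: [0.5264, -0.0453, 0.0885]
orientation: [[0.192, 0.981, 0.001], [0.981, -0.192, 0.0], [0.0, 0.001, -1.0]]
ft_force: [-2.2, 1.9, 7.4]
width: -0.0001
finger_force: 3.7
```

drive_tool --plan '[0, 0, 0, 0, 0, 0.0007, 0, 0, 0, 0, 0, 0, 0.0014, 0, 0, 0, 0, 0, 0, 0.0014, 0]'

```text
clock: 6.7
tool_pos: [0.5266, -0.0453, 0.0883]
orientation: [[0.192, 0.981, 0.002], [0.981, -0.192, -0.0], [0.0, 0.002, -1.0]]
ft_force: [-3.9, 2.4, 15.3]
width: -0.0001
finger_force: 8.0
```

Hard stop: the force rose to 15 N with almost no travel, so the lid is home. Now I'll retreat upward and away.

drive_tool --plan '[0, 0, 0, 0, 0, -0.005, 0, 0, 0, 0, 0, 0, -0.04, 0, 0, 0, 0, 0, 0, -0.08, 0, 0, 0, 0, 0, -0.04, -0.1, 0, 0, 0, 0, 0, -0.08, -0.12, 0]'

```text
clock: 7.12
tool_pos: [0.4548, -0.0319, 0.2056]
orientation: [[0.192, 0.981, 0.004], [0.981, -0.192, -0.001], [-0.001, 0.004, -1.0]]
ft_force: [-1.0, 0.4, -0.2]
width: 0.0002
finger_force: 0.0
```

drive_tool --plan '[0, 0, 0, 0, -0.03, 0, 0, 0, 0, 0, 0, -0.05, 0, 0, 0, 0, 0, 0, -0.05, 0, 0, 0, 0, 0, 0, -0.05, 0, 0, 0, 0, 0, 0, -0.05, 0, 0]'

```text
clock: 7.53
tool_pos: [0.4045, -0.0218, 0.2037]
orientation: [[0.192, 0.981, 0.0], [0.981, -0.192, -0.0], [-0.0, 0.001, -1.0]]
ft_force: [1.5, -0.6, -0.2]
width: -0.0001
finger_force: 0.0
```

Run:
```python
from h import *
s=manip.camera("scene")[:,:,::-1]
a=cv2.resize(s[145:220,280:350],(560,600),interpolation=cv2.INTER_CUBIC)
cv2.imwrite("pics/crop7.png",a)
o=manip.get_obs();print(o["tool_pos"],o["ft_force"],o["clock"],lid("scene",s,(285,155,350,206),.089))
s0=cv2.imread("pics/scene0.png").astype(int)
for n,(x0,y0,x1,y1) in dict(cups=(400,275,460,330),tongs=(235,100,275,155)).items():print(n,np.abs(s[y0:y1,x0:x1]-s0[y0:y1,x0:x1]).mean())
```

```text
[ 0.40479308 -0.02183369  0.20365678] [ 0.40999263 -0.22934577 -0.27679387] 7.5833 (array([ 0.52873421, -0.03659946]), 0.05453959479928017, array([ 0.53440329, -0.00320074]), 53)
cups 5.214747474747475
tongs 5.035151515151515
```

View pics/crop7.png

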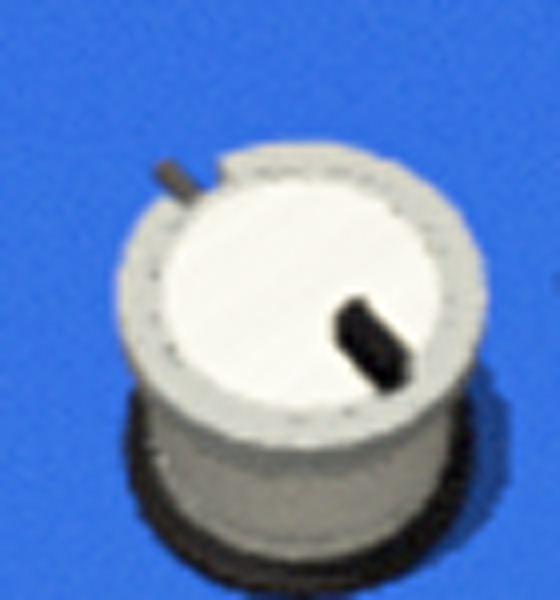

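The pin at (180,180) sits in the notch and the lid is down. The cup and tong areas have changed only by image noise.

```bash
python3 -c "
from station import manip
print(manip.finish_job())"
```

```text
the job is handed in; nothing more can be done
None
```

I pushed the lid round by its fin until the notch was over the pin, pressed it to a hard stop fully home, left the cups and tongs alone, and handed the job in at about 7.6 s on the robot's clock.

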